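Try the weld chamber's cover, free its latch if caught, and hold it open

ROBOT

A 6-joint arm with a two-finger parallel gripper is mounted at the origin on a cart in front of the work surface, level with it; the furniture and walls round the work are solid. World frame = base frame: x ahead of the robot, y to its left, z up, the work surface at z = 0. Lengths are in mm, angles in rad, forces in N, time in s.
With the tool pointing down it reaches from about 300 to 775 mm from the base axis. Payload 14.6 kg.
Tool frame: the origin (TCP) lies between the finger pads; the fingertips stand manip.tip_reach ahead of it and the grasp point (between the pads) lies 5 mm behind it (manip.tip_reach is the distance from the TCP to the fingertips, in mm); z points along the fingers, y is the line along which they close (so a half turn about z gives the same grasp; the last joint's range is limited). The gripper opens to 94 mm and grips with 3 to 60 N. Pads are 16 mm wide; open, the fingers measure 119 mm over their backs; the gripper's body (75 mm by 177 mm) begins 78 mm behind the grasp point.
Start: joints at [-1.315, 0.3, 1.521, -0, 1.321, -0.067], TCP at [174.466, -521.585, 219.446] pointing down, gripper open.
Joint ranges: [-3.03, 3.03], [-0.79, 2.21], [0.23, 2.52], [-1.04, 4.18], [0, 3.07], [-2.55, 2.55]. Speed limits (rad/s): [2.22, 2.22, 2.57, 3.14, 3.14, 3.14].

INTERFACE

Orientations are given as [roll, pitch, yaw] about the fixed x, y, z axes, in that order (R = Rz(yaw) Ry(pitch) Rx(roll)).
In Python, from cell import manip gives the robot as it stands. The module is installed in compiled form; this text tells all that it offers.
- The arm moves only by the shell command python3 -m creep 'ROWS' [FORCE]. ROWS is JSON, a list of rows, each a list of 3 entries, a list of its own where there are three numbers: the opening, from -1 (shut) to 1 (fully open), then the shift along the tool's x, y, z in cm, then the turn about the tool's z in units of 5 degrees (1.0 is 5 degrees). In form: [[grip, [tx, ty, tz], roll], ...]. A call has 1 to 12 rows; each row is the pose to reach, as a shift and turn from the pose commanded when the call began, along the tool's axes at that moment; what a row does not reach only later rows make up. A row lasts 1/10 s, in which the tool goes at most 50 mm and 8.59 degrees, less where a joint would pass 70% of its speed; a pose out of reach is approached as far as the arm can. A call with a gripper value outside its range is refused whole. The fingers move at their own pace and stop on an object; FORCE is the grip in N (left out, the last holds). Time passes only in rows, so rows that repeat a pose let the fingers close. It gives the time, the measured TCP pose, the force, the opening and the grip force at its end, in the units of the state.
- manip.read_state(): the state, without advancing time (a new reading comes with each control period).
- manip.camera(name): name is "scene" or "top" or "wrist"; returns the picture (420x560x3 uint8, red, green, blue); there is no depth.
- manip.camera_params(name): a dict with "fovy" (degrees; the focal length in pixels is half the picture's height over the tangent of half this angle, whatever the lens; pixels are square), "cx", "cy" (the principal point, pixels), "origin" and "attitude" of the camera in the world. Camera axes: x right, y down, z forward; pixel columns grow to the right and rows downward; lengths in mm; the calibration is good to about 2 mm. A picture is of the moment at which its call begins: read the wrist's pose just before it. camera_params takes no time and is no camera call; for the wrist camera it gives the pose at the moment of the call.
- manip.sign_off(): hands the job in; it is judged then, once.
The state is a dict: "clock": time; "joints": joint angles; "qd": joint speeds; "effort": joint torques, N m; "eef_pos": TCP position; "eef_rot": TCP orientation; "wrist_force": force on the tool from outside, world axes, zero at the start; "moment": the same for the moment, N m; "finger_gap": finger opening in mm; "finger_force": force on a finger pad.
Only numpy, scipy, OpenCV 4.12 (cv2) and the standard library are available. Lean on these libraries where they do the work, as an engineer would, in place of code of your own. Each camera call takes 0.05 s, during which the arm holds its last target. There are 200 camera calls.

TASK

The sleeve in the weld chamber is to be taken out, but nobody can see whether the cover's quarter-turn latch is caught: before touching the knob, try the cover by lifting gently at its bar handle (no more than about 20 N, so that the latch is not forced). If it is caught, free it with a quarter turn anticlockwise of the round knob; then lift the cover by its handle to about 65 degrees and finish still holding it open there, because it has no stay. Never let the cover with its glass window drop shut, and leave the loose parts beside the chamber where they are.

Things in the scene. Friction and masses are not known exactly. Their poses are not given: they have to be found in the camera images.
- chamber: Weld chamber, fixed: aluminium tub 180 (x) x 220 (y) x 60 mm on a foot plate 206 x 246 x 6 mm, closed by a steel cover 180 x 220 mm with a glass window, cover plate at z 62 to 70 mm. Origin: centre of the underside; x points from the front edge (handle and knob, robot side) to the hinge side, y left, z up. Two brass nipples stand out 25 mm at +y.
- cover (a joint): Cover hinge, rad: 0 closed, positive = open (front edge rises); stop at 1.4. The cover weighs about 0.6 kg and falls shut by itself. With the latch caught it rises freely 2.5 mm at the knob, then only against the latch spring; not caught, it needs only about 3 to 4 N at the handle all the way.
- cover_hinge (a point): Middle of the cover's hinge axis, fixed to the chamber at (94.5, 0, 66) mm in its frame; the axis is the chamber's y axis.
- handle: Bar handle on the cover's top, right front: round steel bar 10 mm thick, 90 mm long along y, its centre 35 mm above the cover's top, on two legs. Origin: middle of the bar; cover closed: (-57, -42, 105) mm in the chamber's frame, i.e. 151.5 mm before and 39 mm above the hinge axis. It swings with the cover; gripped from above (fingers closing along x) it can turn between the fingers.
- knob_top (a point): Centre of the top face of the latch's round black knob on the cover's top, left front: 34 mm diameter, 22 mm high; its underside is 13 mm above the cover's top (coil spring between). Cover closed: (-57, 68, 105) mm in the chamber's frame. The knob's axis is upright; this point does not turn with the knob.
- knob (a joint): Turn of the knob, rad, positive anticlockwise from above; 0 as found. No stops, no marks; drags with 0.06 N m and stays. On its spindle, hidden, a two-ended cross bar at an unknown angle catches under a strike within 0.6 rad either side of square, alike every half turn. If caught as found, a quarter turn (1.57) anticlockwise frees it; if free, a quarter turn may catch it.
- latch (a joint): How far the knob is drawn down towards the cover against its spring, m: 0 at rest; gives from about 3 N, then 1 mm per 2 N; solid at 0.010, pulled beyond 0.008 by the cover it is forced. It is drawn down when the cover is pulled up with the latch caught, or when the knob is pressed.
- sleeve_tall: Loose steel sleeve, 35 mm diameter, 62 mm tall, standing on the worktop to the right of the chamber. Origin: centre of the underside.
- ring_big: Loose steel ring, 66 mm diameter, 20 mm tall, lying to the right of the chamber. Origin: centre of the underside.
- brass_bush: Loose flanged brass bush, 42 mm diameter, 26 mm tall, standing to the right front of the chamber. Origin: centre of the underside.

How it is judged (in metres and radians):
On the way:
1. the cover is tried by its handle with the knob not yet turned (less than 0.15 rad): either the caught latch is felt (its spring drawn by more than 0.8 mm) or the cover comes up (more than 0.05 rad) (value of joint knob between -0.15 and 0.15 rad and contact force between the fingers and handle above 1 N and (value of joint latch above 0.0008 m or value of joint cover above 0.05 rad)), for 0.05 s.
At the end, for the whole second after the job is handed in: The cover stands still between 1.0 and 1.3 rad (57 to 74 degrees) open, held by the gripper's fingers at the bar handle (more than 1 N) (value of joint cover between 1 and 1.3 rad and velocity of joint cover between -0.1 and 0.1 rad/s and contact force between the fingers and handle above 1 N); the arm keeps its last pose, push and grip.
It fails at once if the caught latch is forced: its spring drawn more than 8 mm by the lifted cover (value of joint latch above 0.008 m and value of joint cover above 0.02 rad).
It fails at once if the cover drops shut (faster than 4 rad/s) (velocity of joint cover below -4 rad/s).
It fails at once if a loose part beside the chamber is moved more than 15 mm (distance of any of sleeve_tall, ring_big, brass_bush from where it was at the start of the episode above 0.015 m).
It also fails if it takes over 67 s, if anything falls off the work surface, if the arm or the gripper's body presses on something with over 40 N, if the wrist force passes 120 N, or if a joint passes its speed limit or range.

## Working session

There is one attempt and no reset: what is moved stays moved. The work goes in short steps, Python scripts to look and compute and a shell command to move; the robot and the scene stay as the last step left them, time stands still between calls to the robot, and variables do not carry over. Pictures are saved under pics/ and viewed, at most 10 in all, crops included, and the job is handed in when it is done.

```bash
mkdir -p pics; python3 - <<'E'
from cell import manip
import cv2,numpy as np
print(manip.read_state(), manip.tip_reach)
ims=[]
for n in("scene","top"):
    p=manip.camera_params(n);print(n,p)
    cv2.imwrite(f"pics/{n}0.png",manip.camera(n)[:,:,::-1])
E
```

```text
{'clock': 0.0, 'joints': array([-1.31459120e+00,  3.00446495e-01,  1.52162741e+00,  1.01515610e-05,
        1.32067801e+00, -6.66102833e-02]), 'qd': array([-1.46154268e-03, -7.60326217e-04, -7.05217108e-04,  3.99714739e-04,
       -2.27952450e-04, -7.13175885e-05]), 'effort': array([ 1.82587155e-03, -5.31803691e+01, -3.52735949e+01,  7.08800275e-02,
        2.44013773e-02, -8.21089202e-05]), 'eef_pos': array([ 174.40902047, -521.34020412,  218.88021728]), 'eef_rot': array([-3.14043662e+00, -8.69726846e-05,  3.22812843e-01]), 'wrist_force': array([-0.07236819,  0.13896307, -0.79955605]), 'moment': array([ 0.04740132, -0.02285623,  0.01314366]), 'finger_force': 0.0, 'finger_gap': 94.1080728175157} 14.0
scene {'fovy': 46.857455738784026, 'cx': 275.9182114182237, 'cy': 209.6126251120779, 'origin': array([188.16514369, 530.94572499, 671.3674994 ]), 'attitude': array([-2.31336826, -0.01951255, -2.49779975])}
top {'fovy': 46.028298738564885, 'cx': 277.0216761563201, 'cy': 205.67067403725514, 'origin': array([385.57272576,  11.47464615, 914.60187745]), 'attitude': array([-2.94203058, -0.0101117 , -1.59551387])}
```

View pics/scene0.png

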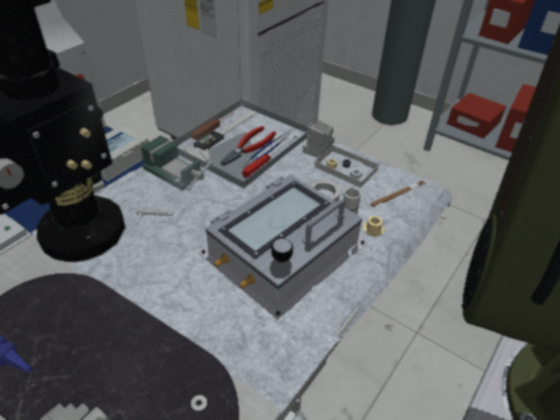

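View pics/top0.png

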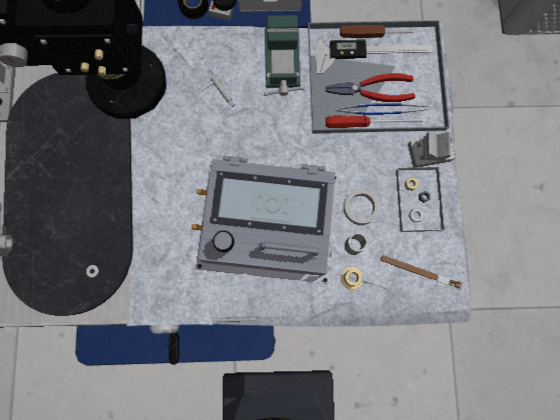

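The scene view shows the chamber with its knob at about (282,245) and its handle bar from (307,240) to (343,203). In the top view the knob is at (224,241), the bar at (263,247)–(316,255), and the loose parts lie to its right. Next I enlarge both.

```bash
python3 - <<'E'
import cv2,numpy as np
a=cv2.imread("pics/scene0.png")[175:295,240:370];b=cv2.imread("pics/top0.png")[150:290,190:340]
f=lambda i,s:cv2.resize(i,None,fx=s,fy=s,interpolation=cv2.INTER_CUBIC)
A=f(a,3);A=f(a,3.0);B=f(b,2.6)
A=cv2.resize(a,(390,360),interpolation=cv2.INTER_CUBIC);B=cv2.resize(b,(386,360),interpolation=cv2.INTER_CUBIC)
def grid(I,x0,y0,s):
    for x in range((x0//10+1)*10,x0+150,10):
        X=int((x-x0)*s)
        if X<I.shape[1]: cv2.line(I,(X,0),(X,4 if x%50 else 14),(0,0,255),1)
    for y in range((y0//10+1)*10,y0+150,10):
        Y=int((y-y0)*s)
        if Y<I.shape[0]: cv2.line(I,(0,Y),(4 if y%50 else 14,Y),(0,0,255),1)
A=cv2.resize(a,None,fx=5,fy=5,interpolation=cv2.INTER_CUBIC);grid(A,240,175,5);cv2.imwrite("pics/sc.png",A)
B=cv2.resize(b,None,fx=4.2,fy=4.2,interpolation=cv2.INTER_CUBIC);grid(B,190,150,4.2);cv2.imwrite("pics/tc.png",B);print(A.shape,B.shape)
E
```

```text
(600, 650, 3) (588, 630, 3)
```

View pics/sc.png

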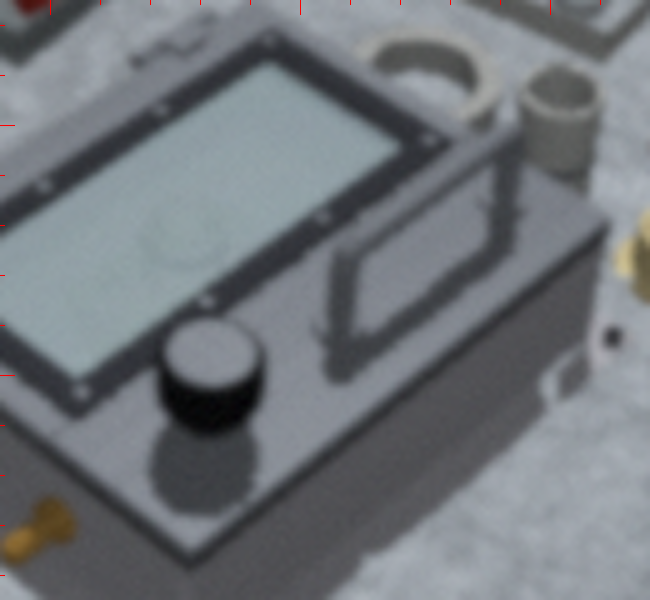

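View pics/tc.png

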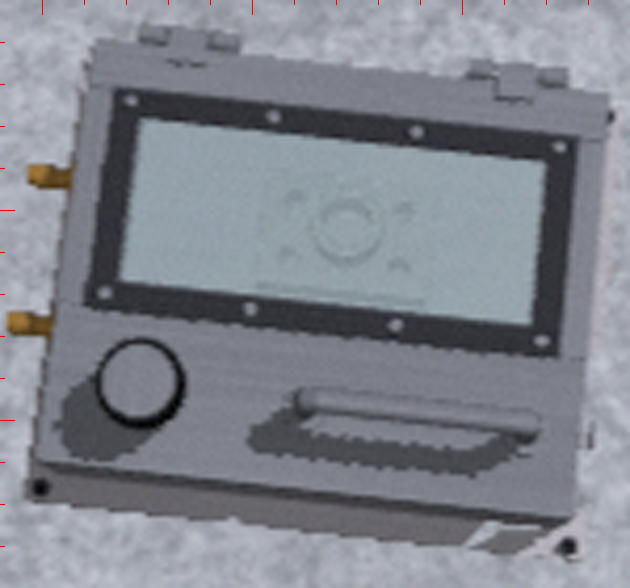

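Enlarged pixel positions:

| Point | Scene | Top |
|---|---|---|
| Knob top | (282, 245.6) | (223.3, 241) |
| Bar left end | (309, 224.4) | (261.4, 244.8) |
| Bar right end | (342, 201.4) | (318.1, 251.4) |
| Cover front-left corner | (278, 286) | (199, 259.5) |
| Cover front-right corner | (361.4, 219.4) | (326.9, 272.6) |

```bash
cat > h.py <<'E'
import numpy as np
from cell import manip
from scipy.spatial.transform import Rotation as R
from scipy.optimize import least_squares
def proj(n,P):
    p=manip.camera_params(n);f=210/np.tan(np.radians(p["fovy"]/2))
    c=R.from_euler('xyz',p["attitude"]).inv().apply(np.atleast_2d(P)-p["origin"])
    return np.c_[p["cx"]+f*c[:,0]/c[:,2],p["cy"]+f*c[:,1]/c[:,2]]
def tri(a,b):
    r=least_squares(lambda X:np.r_[(proj("scene",X)-a).ravel(),(proj("top",X)-b).ravel()],[450,0,80]);return r.x,np.sqrt(2*r.cost)
E
python3 - <<'E'
from h import *
S=np.array([[282,245.6],[309,224.4],[342,201.4],[278,286],[361.4,219.4]])
T=np.array([[223.3,241],[261.4,244.8],[318.1,251.4],[199,259.5],[326.9,272.6]])
for s,t in zip(S,T): print(*[np.round(v,1) for v in tri(s,t)])
M=np.array([[-57,68,105],[-57,3,105],[-57,-87,105],[-90,110,70],[-90,-110,70]])
W=lambda v:R.from_euler('z',v[3]).apply(M)+v[:3]
r=least_squares(lambda v:np.r_[(proj("scene",W(v))-S).ravel(),(proj("top",W(v))-T).ravel()],[450,0,0,0])
print(r.x,np.round(r.fun.reshape(-1,2),1))
Q=lambda p:R.from_euler('z',r.x[3]).apply(p)+r.x[:3]
print("handle",Q([-57,-42,105]),"knob",Q([-57,68,105]),"hinge",Q([94.5,0,66]))
print("sleeve",tri([352,193],[356,243]))
E
```

```text
[492.7  89.6 101.1] 0.4
[483.8  26.5 105.8] 0.1
[472.9 -66.5  97.9] 1.1
[466.4 134.9  63.2] 0.1
[438.9 -84.2  60.5] 0.0
[ 5.40967454e+02  1.43253871e+01 -5.01727873e+00 -1.29846980e-01] [[ 0.1  0.2]
 [-0.2  1.6]
 [ 0.2 -0.2]
 [ 0.2 -0.5]
 [ 0.7 -1.1]
 [ 0.3 -0.5]
 [ 1.2 -0.1]
 [-1.4 -1. ]
 [-0.3  0.1]
 [-0.3  0.7]]
handle [479.00903471 -19.94054761  99.98272127] knob [493.25210009  89.13344144  99.98272127] hinge [634.67192642   2.08929906  60.98272127]
sleeve (array([ 488.97385708, -136.65368385,   62.15662152]), np.float64(0.40443554900699197))
```

```bash
python3 -m creep '[[1,[44.7,-38,0],-12.8],[1,[44.7,-38,0],-12.8],[1,[44.7,-38,0],-12.8],[1,[44.7,-38,0],-12.8],[1,[44.7,-38,0],-12.8],[1,[44.7,-38,0],-12.8],[1,[44.7,-38,0],-12.8],[1,[44.7,-38,0],-12.8],[1,[44.7,-38,0],-12.8],[1,[44.7,-38,0],-12.8],[1,[44.7,-38,0],-12.8],[1,[44.7,-38,0],-12.8]]' 25; python3 -c "
from h import *
print(manip.read_state()['eef_pos'],manip.read_state()['eef_rot'],manip.read_state()['wrist_force'])"
```

```text
clock: 1.3
eef_pos: [478.6, -16.8, 219.3]
eef_rot: [-3.141, -0.0, 1.441]
wrist_force: [0.8, -0.8, -0.3]
finger_gap: 93.7
finger_force: 0.0
[478.61912108 -16.7602638  219.26105257] [-3.14135603e+00 -1.35690152e-04  1.44117046e+00] [ 0.78287502 -0.83944948 -0.26062914]
```

```bash
python3 - <<'E'
from h import *
import cv2
manip.read_state()
c=manip.camera_params("wrist");print(c)
im=manip.camera("wrist")[:,:,::-1]
cv2.imwrite("pics/w0.png",im)
for z in(100,105):print(proj("wrist",[[484.8,24.7,z],[473.2,-64.5,z],[493,89,z],[479,-20,z]]))
E
```

```text
{'fovy': 67.95436052869863, 'cx': 280.9447226933745, 'cy': 213.3867011937146, 'origin': array([489.21835902,  63.60631384, 385.59294344]), 'attitude': array([ 2.86166980e+00, -4.63162530e-04, -1.30142276e-01])}
[[280.30558987 171.5994065 ]
 [280.30459869 261.63303417]
 [280.119882    96.40905007]
 [280.31853809 218.58350835]]
[[280.29830422 172.41064931]
 [280.29788721 263.79300094]
 [280.10871314  95.90292736]
 [280.31177237 220.12962248]]
```

View pics/w0.png

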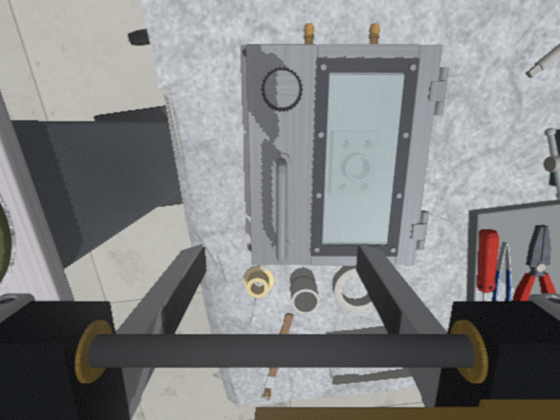

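The wrist view shows the knob at (282,89) and the bar from (282,160) to (281,258), aligned with the tool. The cover's left corners are at (246,45) and (441,45), and the front-right corner is at (250,265). I'll refit using all three views.

```bash
python3 - <<'E'
from h import *
S=np.array([[282,245.6],[309,224.4],[342,201.4],[278,286],[361.4,219.4]])
T=np.array([[223.3,241],[261.4,244.8],[318.1,251.4],[199,259.5],[326.9,272.6]])
V=np.array([[282,89],[282,160],[281,258],[246,45],[250,265]])
for i in range(3):
    f=lambda X:np.r_[(proj("scene",X)-S[i]).ravel(),(proj("top",X)-T[i]).ravel(),(proj("wrist",X)-V[i]).ravel()]
    for g,n in((f,'all'),(lambda X:f(X)[2:],'top+wrist'),(lambda X:f(X)[[0,1,4,5]],'scene+wrist')):
        r=least_squares(g,[450,0,80]);print(i,n,np.round(r.x,1),np.round(r.fun,1))
M=np.array([[-57,68,105],[-57,3,105],[-57,-87,105],[-90,110,70],[-90,-110,70]])
W=lambda v:R.from_euler('z',v[3]).apply(M)+v[:3]
F=lambda v:np.r_[(proj("scene",W(v))-S).ravel(),(proj("top",W(v))-T).ravel(),(proj("wrist",W(v))-V).ravel()]
for z0 in(0,None):
    r=least_squares(lambda v:F(v if z0 is None else [v[0],v[1],z0,v[3]]),[450,0,0,0]);v=r.x.copy()
    if z0 is not None:v[2]=z0
    print(v,np.round(F(v).reshape(3,-1),1))
    Q=lambda p:R.from_euler('z',v[3]).apply(p)+v[:3]
    print("handle",Q([-57,-42,105]),"knob",Q([-57,68,105]))
E
```

```text
0 all [494.2  93.1 103.2] [-1.7 -0.  -2.3 -1.2 -1.1  1.8]
0 top+wrist [495.9  96.3  73.3] [-2.4  0.1  0.2  1.2]
0 scene+wrist [494.5  93.8 104.3] [-2.2 -0.3 -0.9  0.7]
1 all [486.1  32.7 106.3] [-3.3  1.2 -3.8 -1.3 -1.4  3.6]
1 top+wrist [488.   29.4  55.7] [-1.1  1.2  0.8  0.6]
1 scene+wrist [486.3  35.1 110.6] [-4.   0.1 -1.6  1.4]
2 all [473.7 -64.6  95.4] [-0.3  1.6 -1.6 -1.  -0.2  1.7]
2 top+wrist [473.4 -68.5  82.5] [ 0. -0. -0. -0.]
2 scene+wrist [473.9 -60.9 100.7] [-1.2  0.4 -0.4  0.6]
[ 5.41576883e+02  1.86912049e+01  0.00000000e+00 -1.32402917e-01] [[-1.8 -0.5 -1.8  0.8 -1.  -1.1 -1.9 -1.  -0.3 -1.8]
 [-2.8 -1.3 -1.6 -0.8 -3.9 -1.5 -3.4 -0.6 -2.7  0.3]
 [-1.4  0.9 -1.6  7.4 -0.9  1.6 -1.4 -0.5  0.3  0.4]]
handle [479.53108425 -15.41625622 105.        ] knob [494.052889    93.62097223 105.        ]
[ 5.41711279e+02  1.82838774e+01 -3.08397531e+00 -1.32512533e-01] [[-1.8  0.6 -1.9  1.9 -1.1  0.1 -1.9  0.1 -0.5 -0.7]
 [-2.3 -1.1 -1.3 -0.7 -3.8 -1.4 -2.9 -0.6 -2.7  0.4]
 [-1.1  1.8 -1.4  7.3 -0.7  0.6 -0.8  0.8  0.7 -0.5]]
handle [479.6617425  -15.81678235 101.91602469] knob [494.19549938  93.21885362 101.91602469]
```

```bash
python3 -m creep '[[0.2,[0,0,4],0],[0.2,[0,0,8],0],[0.2,[0,0.1,10],0],[0.2,[0,0.1,11],0],[0.2,[0,0.1,12],0],[0.2,[0,0.1,12],0],[-1,[0,0.1,12],0],[-1,[0,0.1,12],0],[-1,[0,0.1,12],0],[-1,[0,0.1,12],0],[-1,[0,0.1,12],0],[-1,[0,0.1,12],0]]' 25;  python3 -m creep '[[-1,[0,0,0],0],[-1,[0,0,0],0],[-1,[0,0,0],0],[-1,[0,0,0],0]]'
```

```text
clock: 2.55
eef_pos: [478.9, -19.6, 99.6]
eef_rot: [3.141, -0.0, 1.44]
wrist_force: [-0.5, -0.3, -0.1]
finger_gap: 11.5
finger_force: 0.0
clock: 2.95
eef_pos: [478.4, -19.5, 99.5]
eef_rot: [-3.14, 0.0, 1.44]
wrist_force: [-5.1, -0.8, 4.8]
finger_gap: 8.9
finger_force: 25.0
```

```bash
python3 -m creep '[[-1,[0,0,-0.1],0],[-1,[0,0,-0.2],0],[-1,[0,0,-0.3],0],[-1,[0,0,-0.4],0],[-1,[0,0,-0.4],0],[-1,[0,0,-0.4],0]]'
```

```text
clock: 3.55
eef_pos: [479.4, -19.6, 103.6]
eef_rot: [3.14, -0.0, 1.44]
wrist_force: [6.0, 0.6, -7.5]
finger_gap: 9.0
finger_force: 25.0
```

```bash
python3 -m creep '[[-1,[0,0,-0.1],0],[-1,[0,0,-0.15],0],[-1,[0,0,-0.15],0],[-1,[0,0,-0.15],0]]'
```

```text
clock: 3.95
eef_pos: [479.9, -19.7, 105.2]
eef_rot: [3.139, -0.0, 1.44]
wrist_force: [9.6, -0.0, -9.2]
finger_gap: 9.1
finger_force: 25.0
```

```bash
python3 -m creep '[[-1,[0,0.1,-0.05],0],[-1,[0,0.15,-0.1],0],[-1,[0,0.15,-0.15],0],[-1,[0,0.15,-0.15],0],[-1,[0,0.15,-0.15],0]]'
```

```text
clock: 4.45
eef_pos: [480.2, -19.8, 106.4]
eef_rot: [-3.141, 0.0, 1.44]
wrist_force: [0.4, -0.1, -6.7]
finger_gap: 9.1
finger_force: 25.0
```

```bash
python3 -m creep '[[-1,[0,0.03,-0.05],0],[-1,[0,0.05,-0.15],0],[-1,[0,0.05,-0.15],0],[-1,[0,0.05,-0.15],0],[-1,[0,0.05,-0.15],0]]';python3 - <<'E'
from h import *
s=manip.read_state();print(s['wrist_force'],s['moment'],s['eef_pos'])
E
```

```text
clock: 4.95
eef_pos: [480.7, -19.8, 107.9]
eef_rot: [-3.141, 0.0, 1.44]
wrist_force: [-1.3, -0.4, -6.0]
finger_gap: 9.2
finger_force: 25.0
[-1.33955768 -0.43052801 -5.95897732] [-0.11169094  0.19769394 -0.0124416 ] [480.74211527 -19.82638523 107.93338307]
```

```bash
python3 -m creep '[[-1,[0,0.05,-0.1],0],[-1,[0,0.1,-0.25],0],[-1,[0,0.13,-0.4],0],[-1,[0,0.13,-0.4],0],[-1,[0,0.13,-0.4],0],[-1,[0,0.13,-0.4],0]]';python3 - <<'E'
from h import *
import cv2
w=manip.camera("wrist")[:,:,::-1];s=manip.camera("scene")[:,:,::-1]
cv2.imwrite("pics/w1.png",w);cv2.imwrite("pics/s1.png",s)
a=cv2.resize(s[175:295,240:370],(520,480),interpolation=cv2.INTER_CUBIC)
b=cv2.resize(cv2.imread("pics/scene0.png")[215:295,240:330],(270,240),interpolation=cv2.INTER_CUBIC)
c=cv2.resize(s[215:295,240:330],(270,240),interpolation=cv2.INTER_CUBIC)
cv2.imwrite("pics/cmp1.png",np.hstack([a,np.vstack([b,c])]))
E
```

```text
clock: 5.55
eef_pos: [482.0, -20.0, 111.9]
eef_rot: [-3.141, -0.0, 1.44]
wrist_force: [-4.8, -1.0, -4.2]
finger_gap: 9.2
finger_force: 25.0
```

View pics/cmp1.png

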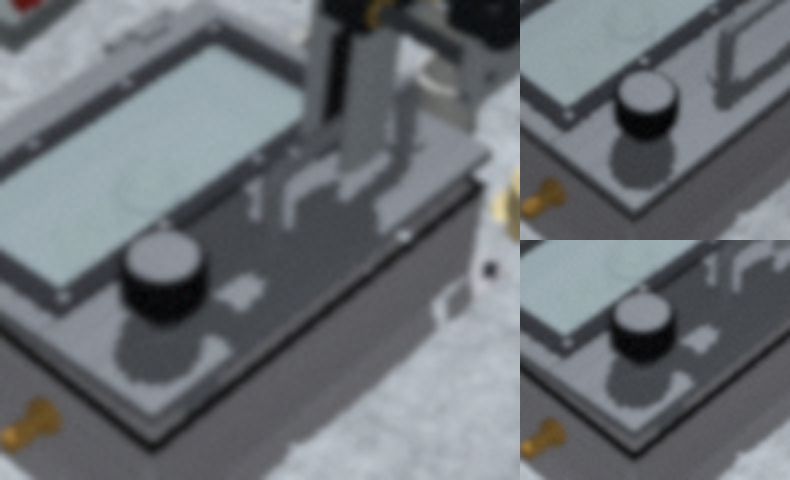

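The front edge of the cover has risen about 12 mm, leaving a dark gap under it from (0,330) to (480,190) in the crop. The knob rose with it, and the force stayed at about 4–6 N without climbing. So the latch is not caught, and the knob must be left alone. Next I compute the lifting arc.

```bash
python3 -c "
import numpy as np
g=lambda p:np.array([-151.5*np.cos(p)+39*np.sin(p),151.5*np.sin(p)+39*np.cos(p)])
for a in (.083,.45,.8):
  for p in np.arange(a,a+.41,.04): print(round(p,3),np.round((g(p)-g(a))/10,2))
  print()
"
```

```text
0.083 [0. 0.]
0.123 [0.22 0.59]
0.163 [0.46 1.16]
0.203 [0.72 1.73]
0.243 [1.01 2.29]
0.283 [1.32 2.83]
0.323 [1.65 3.36]
0.363 [2.   3.88]
0.403 [2.37 4.39]
0.443 [2.76 4.88]
0.483 [3.17 5.35]

0.45 [0. 0.]
0.49 [0.41 0.47]
0.53 [0.85 0.92]
0.57 [1.3  1.36]
0.61 [1.76 1.77]
0.65 [2.24 2.17]
0.69 [2.74 2.55]
0.73 [3.26 2.91]
0.77 [3.78 3.24]
0.81 [4.32 3.56]
0.85 [4.88 3.85]

0.8 [0. 0.]
0.84 [0.55 0.3 ]
0.88 [1.11 0.58]
0.92 [1.68 0.83]
0.96 [2.26 1.06]
1.0 [2.85 1.27]
1.04 [3.45 1.45]
1.08 [4.06 1.61]
1.12 [4.67 1.75]
1.16 [5.28 1.86]
1.2 [5.9  1.95]
```

```bash
python3 -m creep '[[-1,[0,0.1,-0.3],0],[-1,[0,0.22,-0.59],0],[-1,[0,0.46,-1.16],0],[-1,[0,0.72,-1.73],0],[-1,[0,1.01,-2.29],0],[-1,[0,1.32,-2.83],0],[-1,[0,1.65,-3.36],0],[-1,[0,2.0,-3.88],0],[-1,[0,2.37,-4.39],0],[-1,[0,2.76,-4.88],0],[-1,[0,2.83,-4.96],0],[-1,[0,2.83,-4.96],0]]' 30
```

```text
clock: 6.85
eef_pos: [509.6, -23.6, 162.6]
eef_rot: [-3.14, 0.0, 1.44]
wrist_force: [-15.3, 0.2, 4.9]
finger_gap: 9.0
finger_force: 30.0
```

```bash
python3 -m creep '[[-1,[0,-0.05,-0.1],0],[-1,[0,0.1,-0.4],0],[-1,[0,0.28,-0.57],0],[-1,[0,0.72,-1.03],0],[-1,[0,1.17,-1.48],0],[-1,[0,1.63,-1.9],0],[-1,[0,2.11,-2.31],0],[-1,[0,2.61,-2.7],0],[-1,[0,3.13,-3.06],0],[-1,[0,3.65,-3.39],0],[-1,[0,4.1,-3.62],0],[-1,[0,4.1,-3.62],0]]'
```

```text
clock: 8.05
eef_pos: [551.5, -29.2, 199.6]
eef_rot: [3.14, 0.0, 1.44]
wrist_force: [-8.7, -0.8, 6.5]
finger_gap: 9.3
finger_force: 30.0
```

```bash
python3 -m creep '[[-1,[0,0.1,-0.2],0],[-1,[0,0.5,-0.4],0],[-1,[0,1.06,-0.68],0],[-1,[0,1.63,-0.93],0],[-1,[0,2.21,-1.16],0],[-1,[0,2.8,-1.38],0],[-1,[0,3.4,-1.57],0],[-1,[0,4.0,-1.73],0],[-1,[0,4.6,-1.87],0],[-1,[0,4.9,-1.93],0],[-1,[0,4.9,-1.93],0],[-1,[0,4.9,-1.93],0]]'; python3 - <<'E'
from h import *
import cv2
a=[cv2.resize(manip.camera(n)[120:330,180:400,::-1],(390,372)) for n in("scene","top")]
cv2.imwrite("pics/end.png",np.hstack(a));s=manip.read_state();print(s['wrist_force'],s['qd'])
E
```

```text
clock: 9.25
eef_pos: [600.1, -35.7, 218.6]
eef_rot: [3.139, 0.0, 1.44]
wrist_force: [-4.3, -1.8, 5.3]
finger_gap: 8.6
finger_force: 30.0
[-4.79036398 -2.15960284  5.96211646] [ 0.00184289 -0.00133486  0.00172875 -0.00216659  0.00075946 -0.00039818]
```

View pics/end.png

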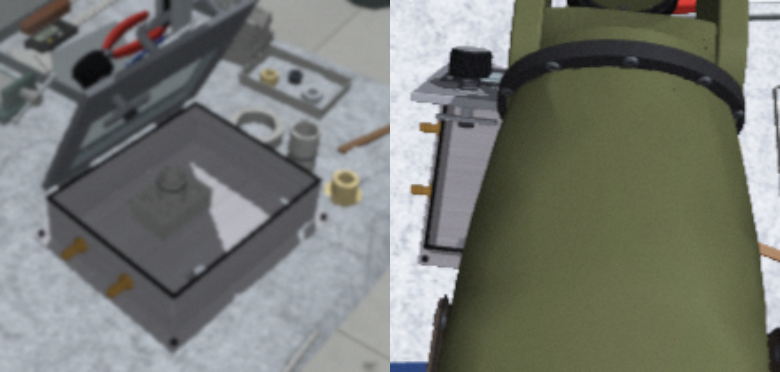

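The cover stands about 65° open with the gripper holding the bar (grip 30 N, arm at rest). The scene picture shows the hinge edge from about (48,190) to (195,108), and the loose parts at (258,127), (303,137) and (344,186), where they were.

```bash
python3 -c "
from cell import manip
print(manip.sign_off())"
```

```text
the job is handed in; nothing more can be done
None
```

I tried the cover by its handle at up to about 10 N vertically and it came up freely, so the latch was not caught and I left the knob alone; the job is handed in (no verdict returned) with the cover held open at about 65° and the loose parts left in place.

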